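# Line up the hatch fasteners and hold the hatch home

### The job

On the white fuselage section, turn both quarter-turn fasteners of the black hatch until their wings line up with the white marks on the hatch, leaving the hatch standing up on its springs. Then press the hatch down with the fingers until it sits fully home on its frame, and finish while still holding it pressed there. Leave the cup, the tape roll and the spatula alone.

Things in the scene. Friction and masses are not known exactly. Their poses are not given: they have to be found in the camera images.
- fuselage: White fuselage section, 400 mm long (own y) and 116 mm wide, fixed in a plywood cradle (170 x 340 mm) on the bench. Origin on the bench under its middle, z up. On top is an upright rectangular frame 110 x 220 mm whose rim is 150 mm above the bench. It does not move.
- hatch: Black level plate, 110 (own x) x 220 (own y) x 4 mm. Origin at the centre of its underside, axes as the fuselage's. Slides only straight up and down: springs hold it 10 mm above the frame rim (origin 160 mm above the bench); home is 150 mm, a hard stop. A push of 2 to 4 N starts it, 7 to 9 N brings it home; let go, it rises.
- press_pad (a point): Centre of the top of the flat grey disc (36 mm across, 2 mm thick) in the middle of the hatch, 6 mm above the hatch's origin: the place to press with the shut fingers. Keys below the fasteners enter slots in the frame only if both are aligned within about 10 degrees; otherwise the hatch stops after about 3 mm.
- marks_left (a point): Point on the hatch's top face under the left fastener, midway between its two white marks (12 x 3 mm each, lying 26 mm before and behind along the hatch's y, pointing along y). The wing is lined up when it points at both marks.
- marks_right (a point): The same for the right fastener.
- fastener_left: Steel fastener at the hatch's +y end (hatch y = +70 mm). Disc 28 mm across, 3 mm thick, on the hatch's top; on it an upright wing 10 mm thick (own x), 36 long (own y), top 25 mm above the hatch's top. Origin on its axis at the hatch's top face, z up. Turns about z either way, range over half a turn, 0.06 N m friction, stays where left, no click. Aligned: its y parallel to the hatch's y, either way round. Starts 35 to 90 degrees off.
- fastener_right: Steel fastener at the hatch's -y end (hatch y = -70 mm). Disc 28 mm across, 3 mm thick, on the hatch's top; on it an upright wing 10 mm thick (own x), 36 long (own y), top 25 mm above the hatch's top. Origin on its axis at the hatch's top face, z up. Turns about z either way, range over half a turn, 0.06 N m friction, stays where left, no click. Aligned: its y parallel to the hatch's y, either way round. Starts 35 to 90 degrees off.
- cup: Bystander: white mixing cup, 72 mm across, 85 mm tall, beyond the fuselage (further from the robot). Origin at the centre of its underside.
- tape: Bystander: roll of paper tape lying flat, 84 mm across, 25 mm high, beyond the fuselage. Origin at the centre of its underside.
- spatula: Bystander: spatula lying on the bench between the robot and the fuselage, roughly along the fuselage. Origin under its middle.

How it is judged (in metres and radians):
On the way, in this order (a step that is already met when the one before it is completed fails the run):
1. both fasteners are lined up with their marks while the hatch stands up on its springs (angle between the y axis of each of fastener_left, fastener_right and the y axis of hatch, either way round below 0.22 rad and z of hatch in the frame of fuselage above 0.157 m), for 0.2 s.
2. the fingers press the hatch home on its frame (angle between the y axis of each of fastener_left, fastener_right and the y axis of hatch, either way round below 0.22 rad and z of hatch in the frame of fuselage below 0.152 m and contact force between the fingers and hatch above 4 N), for 0.2 s.
At the end, for the whole second after the job is handed in: Both fasteners are within 0.22 rad (12 degrees) of the marks, the hatch is within 2 mm of the frame and at rest, and the fingers still press on it (more than 4 N) through the last second (all of step 2 and linear speed of hatch below 0.01 m/s); the arm keeps its last pose, push and grip.
It fails at once if the cup is moved more than 30 mm (distance of cup from where it was at the start of the episode above 0.03 m).
It fails at once if the tape is moved more than 30 mm (distance of tape from where it was at the start of the episode above 0.03 m).
It fails at once if the spatula is moved more than 30 mm (distance of spatula from where it was at the start of the episode above 0.03 m).
It also fails if it takes over 58 s, if anything falls off the work surface, if the arm or the gripper's body presses on something with over 40 N, if the wrist force passes 120 N, or if a joint passes its speed limit or range.

### The arm

A 6-joint arm with a two-finger parallel gripper is mounted at the origin on the work surface. World frame = base frame: x ahead of the robot, y to its left, z up, the work surface at z = 0. Lengths are in m, angles in degrees, forces in N, time in s.
With the tool pointing down it reaches from about 0.4 to 0.825 m from the base axis. Payload 7 kg.
Tool frame: the origin (TCP) lies between the finger pads; the fingertips stand 19 mm ahead of it and the grasp point (between the pads) is the TCP; x points along the fingers, y is the direction in which the jaws open and shut, and the axes are right-handed (so a half turn about x gives the same grasp; the last joint's range is limited). The gripper opens to 88 mm and grips with 3 to 60 N. Pads are 19 mm wide; open, the fingers measure 130 mm over their backs; the gripper's body (78 mm by 193 mm) begins 47 mm behind the grasp point.
Start: joints at [-50.243, 20.546, 0.682, 0, -70.136, -16.507], TCP at [0.266, -0.62, 0.246] pointing down, gripper open.
Joint ranges: [-176.03, 176.03], [-82.01, 121.73], [-58.28, 71.71], [-173.87, 95.51], [-174.79, -0.11], [-173.66, 173.66]. Speed limits (degrees/s): [136.94, 136.94, 172.46, 180, 180, 180].

### API

Orientations are given as [roll, pitch, yaw] about the fixed x, y, z axes, in that order (R = Rz(yaw) Ry(pitch) Rx(roll)).
In Python, from plant import r gives the robot as it stands.
- The arm moves only by the tool send_rows, never from a script. Its argument "plan" is a list of rows, each a list of 2 entries, a list of its own where there are three numbers: the shift along the tool's x, y, z scaled (see below), then the turn, a rotation vector about the tool's x, y, z scaled (see below). A call has exactly 5 rows; each row is the pose to reach, as a shift and turn from the pose measured when the call began, along the tool's axes at that moment; what a row does not reach only later rows make up. The controller multiplies each number of a shift by 0.15 m and each number of a turn by pi/4 rad. A row lasts 1/10 s, in which the tool goes at most 50 mm and 8.59 degrees, less where a joint would pass 70% of its speed; a pose out of reach is approached as far as the arm can. A call with a number of a shift or a turn outside -1 to 1 is refused whole. A call with a gripper value outside its range is refused whole. "jaw" is the opening, from -1 (shut) to 1 (fully open), so that 0 is half open, set as the call begins (left out, the last holds). The fingers move at their own pace and stop on an object; "force" is the grip in N (left out, the last holds). Time passes only in rows, so rows that repeat a pose let the fingers close, or fill a call up. It gives the time, the measured TCP pose, the force and the opening at its end, in the units of the state.
- r.get_state(): the state, without advancing time (a new reading comes with each control period).
- r.capture(name): name is "scene" or "side" or "wrist"; returns a dict with "color" (400x640x3 uint8, red, green, blue), "range_z" (400x640 float32, m along the optical axis (not along the pixel's ray), 0 where there is no reading), "mtx" (3x3 intrinsics, pixels), "pose" (4x4, takes a point from camera to world coordinates). Camera axes: x right, y down, z forward; pixel columns grow to the right and rows downward; lengths in m; the calibration is good to about 2 mm. The wrist camera is an equidistant fisheye: a pixel r from the principal point sees the ray r / f radians off the axis. A picture is of the moment at which its call begins.
- r.close_job(): hands the job in, once; it reports no verdict.
Trained networks look in a picture, given as the dict that the camera call returned (one of the last four; its "shot" number tells which), for a name from the list of things; names that differ only in an ending like _2 or _b are one class to them, and where a whole thing is asked for, a point or a joint stands for the part that bears it (a point fixed in the world has none). Each returns a list of dicts, best first, with "score" (0 to 1); they miss things now and then, are a little off and sometimes report something else, mostly with a low value. They report only what shows in the picture. A call takes as long as a camera call.
- r.find_in(picture, target): "uv" ([column, row] in pixels, amid what is visible of it).
- r.trace(picture, target): "mask" (400x640 bool, what is visible of it) and "uv" ([column, row] in pixels, amid what is visible of it).
The state is a dict: "time_s": time; "joints": joint angles; "qd": joint speeds; "joint_torque": joint torques, N m; "tcp_pos": TCP position; "eef_rot": TCP orientation; "contact_force": force on the tool from outside, world axes, zero at the start; "moment": the same for the moment, N m; "gripper_width": finger opening in m.
Only numpy, scipy, OpenCV 4.12 (cv2) and the standard library are available. Lean on these libraries where they do the work, as an engineer would, in place of code of your own. Each camera call takes 0.05 s, during which the arm holds its last target. There are 200 camera calls.

## Working session

There is one attempt and no reset: what is moved stays moved. The work goes in short steps, Python scripts to look and compute and a tool call to move; the robot and the scene stay as the last step left them, time stands still between calls to the robot, and variables do not carry over. Pictures are saved under pics/ and viewed, about 8 in all and at most 12, crops included, and the job is handed in when it is done.

Besides the shell and the picture viewer there is one more tool, called after "Call:" as name(argument=value, ...), one argument or row to a line, values as JSON. send_rows: Moves the arm, as the interface text tells. Its arguments: {"type":"object","properties":{"plan":{"type":"array"},"jaw":{"type":"number"},"force":{"type":"number"}},"required":["plan"]}

```bash
mkdir -p pics; ls; cat > h.py <<'E'
from plant import r
import numpy as np, cv2
from scipy.spatial.transform import Rotation as R
def save(p,n): cv2.imwrite('pics/'+n,p['color'][:,:,::-1])
def world(p,u,v):
    z=p['range_z'][v,u]; K=p['mtx']
    c=np.stack([(u-K[0,2])/K[0,0]*z,(v-K[1,2])/K[1,1]*z,z],-1)
    return c@p['pose'][:3,:3].T+p['pose'][:3,3]
E
python3 - <<'E'
from h import *
s=r.get_state(); print({k:np.round(v,3) for k,v in s.items()})
for n in ['scene','side']:
    p=r.capture(n); save(p,n+'0.png'); print(n,p['pose'].round(3).tolist(),p['mtx'].tolist())
    for t in ['hatch','press_pad','marks_left','marks_right','fastener_left','fastener_right','cup','tape','spatula']:
        f=r.trace(p,t)
        for d in f[:2]:
            v,u=np.where(d['mask']); k=p['range_z'][v,u]>0
            w=world(p,u[k],v[k]); print(t,round(d['score'],2),np.round(d['uv']),len(u),np.median(w,0).round(3),np.ptp(w,0).round(3))
E
```

```text
pics
{'time_s': np.float64(0.0), 'joints': array([-5.0242e+01,  2.0591e+01,  6.3500e-01, -2.1000e-02, -7.0138e+01,
       -1.6508e+01]), 'qd': array([-0.044,  0.027,  0.043, -0.046,  0.073, -0.014]), 'joint_torque': array([ 0.0000e+00, -5.8272e+01,  2.9306e+01,  6.9970e+00,  7.0000e-03,
       -0.0000e+00]), 'tcp_pos': array([ 0.266, -0.62 ,  0.245]), 'eef_rot': array([ 94.836,  89.905, 118.078]), 'contact_force': array([ 0.342, -0.159,  0.034]), 'moment': array([ 0.032,  0.003, -0.002]), 'gripper_width': np.float64(0.087)}
scene [[-0.593, 0.595, -0.543, 1.011], [0.805, 0.443, -0.394, 0.372], [0.005, -0.671, -0.742, 0.703], [0.0, 0.0, 0.0, 1.0]] [[432.02587778389193, 0.0, 317.8006493353443], [0.0, 432.02587778389193, 201.00224981258387], [0.0, 0.0, 1.0]]
hatch 0.61 [269. 131.] 4008 [ 0.528 -0.099  0.164] [0.282 0.321 0.192]
hatch 0.54 [242. 114.] 177 [ 0.523 -0.173  0.179] [0.062 0.051 0.028]
press_pad 0.69 [269. 129.] 4059 [ 0.527 -0.1    0.164] [0.282 0.405 0.193]
press_pad 0.4 [182. 195.] 865 [ 0.676 -0.221  0.021] [0.084 0.084 0.029]
marks_left 0.63 [270. 129.] 4076 [ 0.528 -0.09
[... 896 characters left out ...]
 -0.137  0.165] [0.226 0.466 0.193]
marks_left 0.73 [306. 251.] 9065 [ 0.512 -0.138  0.165] [0.208 0.463 0.191]
marks_right 0.66 [306. 251.] 9221 [ 0.512 -0.137  0.165] [0.227 0.366 0.191]
fastener_left 0.61 [284. 202.] 449 [ 0.516 -0.044  0.179] [0.045 0.029 0.027]
fastener_right 0.61 [325. 264.] 589 [ 0.517 -0.185  0.18 ] [0.035 0.041 0.029]
cup 0.73 [364. 235.] 1047 [ 0.669 -0.032  0.07 ] [0.179 0.198 0.165]
tape 0.69 [433. 345.] 1907 [ 0.672 -0.234  0.023] [0.138 0.094 0.098]
tape 0.2 [311. 251.] 9274 [ 0.512 -0.137  0.165] [0.226 0.468 0.193]
spatula 0.84 [206. 320.] 2674 [ 0.366 -0.045  0.004] [0.071 0.22  0.024]
spatula 0.58 [312. 305.] 28029 [ 0.491 -0.189  0.13 ] [0.254 0.6   0.193]
```

```bash
cat >> h.py <<'E'
def cloud(p):
    v,u=np.where(p['range_z']>0); return world(p,u,v)
def geo(W):
    m=(abs(W[:,0]-.52)<.13)&(abs(W[:,1]+.11)<.2)
    W=W[m]
    h=W[(W[:,2]>.1605)&(W[:,2]<.1685)]
    rc=cv2.minAreaRect((h[:,:2]*1000).astype(np.float32)); print('plate',np.round(rc[0],1),np.round(rc[1],1),round(rc[2],1),np.median(h[:,2]).round(4))
    for c in [(.52,-.04),(.52,-.18)]:
        t=W[(np.hypot(W[:,0]-c[0],W[:,1]-c[1])<.045)&(W[:,2]>.173)&(W[:,2]<.197)]
        top=t[t[:,2]>.185]
        for q in (t,top):
            if len(q)<5: continue
            rr=cv2.minAreaRect((q[:,:2]*1000).astype(np.float32))
            d=np.cov((q[:,:2]-q[:,:2].mean(0)).T); w,e=np.linalg.eigh(d); 
            print(len(q),'rect',np.round(rr[0],1),np.round(rr[1],1),round(rr[2],1),'pca yaw',np.degrees(np.arctan2(e[1,1],e[0,1])).round(1),'z',q[:,2].max().round(3))
E
python3 - <<'E'
from h import *
P=[r.capture(n) for n in ['scene','side']]
C=[cloud(p) for p in P]
for c in C+[np.vstack(C)]: geo(c); print()
a=P[0]['color'][60:220,150:390]; b=P[1]['color'][120:400,160:480]
im=np.hstack([cv2.resize(a,(440,293)),cv2.resize(b,(335,293))])
cv2.imwrite('pics/a.png',im[:,:,::-1])
E
```

```text
plate [ 519.9 -109. ] [112.4 222.1] 0.8 0.1634
167 rect [519.5 -37.9] [11.2 36.8] 75.9 pca yaw 164.1 z 0.191
83 rect [519.3 -37.8] [11.2 36.4] 75.9 pca yaw 165.9 z 0.191
114 rect [ 521.  -177.4] [37.9 10. ] 26.2 pca yaw -156.1 z 0.191
62 rect [ 521.2 -177.7] [37.9  9.2] 26.4 pca yaw -153.4 z 0.191

plate [ 518.1 -109.6] [110.4 221.5] 0.8 0.1647
320 rect [516.9 -40.7] [11.7 36. ] 74.4 pca yaw 165.2 z 0.192
148 rect [516.8 -40.4] [11.5 35.6] 73.2 pca yaw 165.7 z 0.192
395 rect [ 519.4 -180. ] [37.6 10. ] 26.9 pca yaw -155.6 z 0.191
231 rect [ 519.5 -180. ] [37.4 10. ] 26.9 pca yaw -154.1 z 0.191

plate [ 519.5 -109.1] [113.2 222.4] 0.8 0.1645
487 rect [518.4 -39.3] [15.1 38.1] 74.4 pca yaw 168.4 z 0.192
231 rect [518.3 -39. ] [15.  37.6] 73.2 pca yaw 167.8 z 0.192
509 rect [ 520.4 -178.7] [40.5 11.3] 27.5 pca yaw -152.2 z 0.191
293 rect [ 520.5 -178.9] [40.3 10.8] 27.0 pca yaw -152.7 z 0.191
```

View pics/a.png

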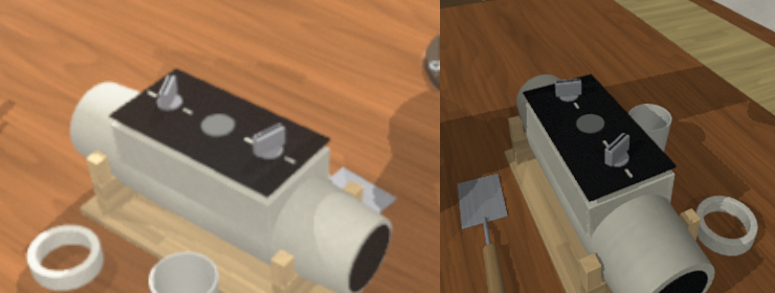

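View pics/side0.png

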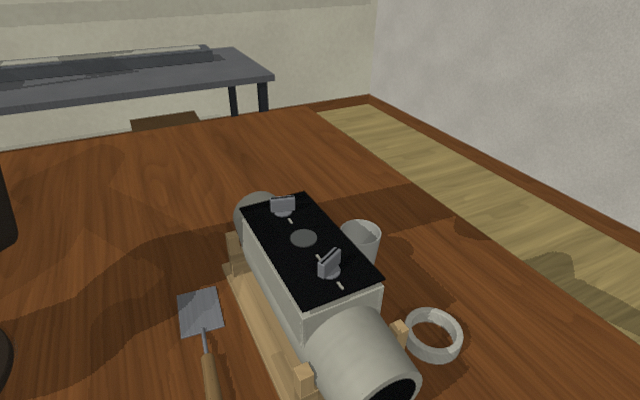

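```bash
cat >> h.py <<'E'
def go(x,y,z,yaw):
    "rows-units to bring TCP to x,y,z with tool x down and tool y at yaw (deg)"
    s=r.get_state(); A=R.from_euler('xyz',s['eef_rot'],degrees=True); M=A.as_matrix()
    ty=np.array([np.cos(np.radians(yaw)),np.sin(np.radians(yaw)),0]); tx=np.array([0,0,-1.])
    T=np.stack([tx,ty,np.cross(tx,ty)],1)
    sh=M.T@(np.array([x,y,z])-s['tcp_pos'])/.15
    rv=R.from_matrix(M.T@T).as_rotvec()/(np.pi/4)
    print('t',s['time_s'].round(2),'tcp',s['tcp_pos'].round(4),'yawy',np.degrees(np.arctan2(M[1,1],M[0,1])).round(1),'tilt',np.degrees(np.arccos(-M[2,0])).round(2),'F',s['contact_force'].round(1),'w',s['gripper_width'].round(4),'j',s['joints'].round(0))
    print('shift',sh.round(3),'turn',rv.round(3))
E
python3 -c "
from h import *
go(.5183,-.0393,.27,75.5);go(.5183,-.0393,.27,-104.5)"
```

```text
Traceback (most recent call last):
  File "h.py", line 31, in go
    print('t',s['time_s'].round(2),'tcp',s['tcp_pos'].round(4),'yawy',np.degrees(np.arctan2(M[1,1],M[0,1])).round(1),'tilt',np.degrees(np.arccos(-M[2,0])).round(2),'F',s['contact_force'].round(1),'w',s['gripper_width'].round(4),'j',s['joints'].round(0))
              ^^^^^^^^^^^^^^^^^
AttributeError: 'float' object has no attribute 'round'
```

```bash
sed -i "s/s\['time_s'\].round(2)/round(s['time_s'],2)/; s/s\['gripper_width'\].round(4)/round(float(s['gripper_width']),4)/" h.py
python3 -c "
from h import *
go(.5183,-.0393,.27,75.5);go(.52,-.179,.27,117)"
```

```text
t 1.1 tcp [ 0.2664 -0.6202  0.2456] yawy 113.2 tilt 0.0 F [-0.1  0.9 -0.2] w 0.087 j [-50.  21.   1.  -0. -70. -17.]
shift [-0.163  2.895  3.071] turn [0.839 0.    0.   ]
t 1.1 tcp [ 0.2664 -0.6202  0.2456] yawy 113.2 tilt 0.0 F [-0.1  0.9 -0.2] w 0.087 j [-50.  21.   1.  -0. -70. -17.]
shift [-0.163  2.035  2.714] turn [-0.083  0.     0.   ]
```

Call:
send_rows(
  plan=[
    [[-0.05,0.2,0.27],[0,0,0]],
    [[-0.1,0.4,0.53],[0,0,0]],
    [[-0.15,0.55,0.73],[0,0,0]],
    [[-0.16,0.68,0.9],[0,0,0]],
    [[-0.16,0.68,0.9],[0,0,0]],
  ],
  jaw=0.1,
  force=30,
)

```text
time_s: 1.6
tcp_pos: [0.352, -0.4707, 0.2708]
eef_rot: [-45.1, 89.9, -21.7]
contact_force: [-0.4, -0.3, -0.1]
gripper_width: 0.053
```

Call:
send_rows(
  plan=[
    [[0,0.2,0.27],[0,0,0]],
    [[0,0.4,0.53],[0,0,0]],
    [[0,0.55,0.73],[0,0,0]],
    [[0,0.68,0.9],[0,0,0]],
    [[0,0.68,0.9],[0,0,0]],
  ],
)

```text
time_s: 2.1
tcp_pos: [0.4367, -0.3212, 0.271]
eef_rot: [-37.6, 89.8, -14.0]
contact_force: [-0.2, -0.1, -0.2]
gripper_width: 0.048
```

```bash
python3 -c "
from h import *
go(.52,-.179,.23,117)"
```

```text
t 2.1 tcp [ 0.4367 -0.3212  0.271 ] yawy 113.6 tilt 0.16 F [-0.2 -0.1 -0.2] w 0.048 j [-16.   7. -14.  -0. -69. -51.]
shift [0.274 0.647 0.888] turn [-0.075  0.003  0.002]
```

Call:
send_rows(
  plan=[
    [[0,0.2,0.27],[-0.03,0,0]],
    [[0,0.4,0.53],[-0.06,0,0]],
    [[0.1,0.55,0.75],[-0.075,0,0]],
    [[0.2,0.647,0.888],[-0.075,0.003,0.002]],
    [[0.2,0.647,0.888],[-0.075,0.003,0.002]],
  ],
)

```text
time_s: 2.6
tcp_pos: [0.5204, -0.1772, 0.2389]
eef_rot: [147.8, 89.8, 175.0]
contact_force: [-0.3, 0.4, -0.1]
gripper_width: 0.0486
```

```bash
python3 -c "
from h import *
p=r.capture('wrist');save(p,'w1.png');print(p['mtx'].round(1).tolist(),p['pose'].round(3).tolist())
go(.52,-.179,.190,117)"
```

```text
[[309.7, 0.0, 319.5], [0.0, 309.7, 199.7], [0.0, 0.0, 1.0]] [[-0.456, 0.859, 0.232, 0.458], [0.89, 0.439, 0.12, -0.21], [0.001, 0.261, -0.965, 0.377], [0.0, 0.0, 0.0, 1.0]]
t 2.65 tcp [ 0.5201 -0.1784  0.24  ] yawy 117.1 tilt 0.14 F [-0.2 -0.3 -0.1] w 0.0485 j [  1.   9. -16.   0. -65. -64.]
shift [ 0.333 -0.003 -0.001] turn [ 0.002 -0.003 -0.001]
```

View pics/w1.png

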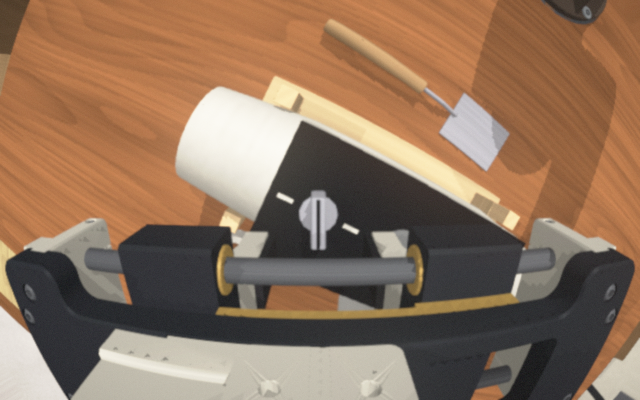

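The wrist view shows the right wing at (318, 218). It is centred between the fingertips (250 and 388) and square to the jaws. The two white marks are at (285, 198) and (350, 229). Going down to grip.

Call:
send_rows(
  plan=[
    [[0.12,0,0],[0,0,0]],
    [[0.24,0,0],[0,0,0]],
    [[0.333,-0.003,0],[0,-0.003,0]],
    [[0.333,-0.003,0],[0,-0.003,0]],
    [[0.333,-0.003,0],[0,-0.003,0]],
  ],
)

```text
time_s: 3.15
tcp_pos: [0.5202, -0.18, 0.1907]
eef_rot: [81.8, 90.0, 108.8]
contact_force: [-0.6, -0.2, -0.2]
gripper_width: 0.0482
```

Call:
send_rows(
  plan=[
    [[0,0,0],[0,0,0]],
    [[0,0,0],[0,0,0]],
    [[0,0,0],[0,0,0]],
    [[0,0,0],[0,0,0]],
    [[0,0,0],[0,0,0]],
  ],
  jaw=-1,
  force=30,
)

```text
time_s: 3.65
tcp_pos: [0.5202, -0.18, 0.1909]
eef_rot: [13.4, 90.0, 40.5]
contact_force: [0.5, -0.2, 0.7]
gripper_width: 0.0139
```

```bash
python3 -c "
from h import *
go(.52,-.179,.190,181)"
```

```text
t 3.65 tcp [ 0.5202 -0.18    0.1909] yawy 117.0 tilt 0.02 F [ 0.5 -0.2  0.7] w 0.0139 j [  1.  11. -20.  -0. -59. -64.]
shift [0.006 0.006 0.002] turn [-1.421  0.     0.   ]
```

Call:
send_rows(
  plan=[
    [[0,0,0],[0,0,0]],
    [[0,0,0],[0,0,0]],
    [[0,0,0],[-0.15,0,0]],
    [[0,0,0],[-0.3,0,0]],
    [[0,0,0],[-0.45,0,0]],
  ],
)

```text
time_s: 4.15
tcp_pos: [0.5194, -0.1787, 0.1906]
eef_rot: [73.3, 89.9, 120.9]
contact_force: [-3.1, 7.0, 3.4]
gripper_width: 0.0094
```

```bash
python3 -c "
from h import *
go(.5201,-.180,.190,181)"
```

```text
t 4.15 tcp [ 0.5194 -0.1787  0.1906] yawy 137.6 tilt 0.14 F [-3.1  7.   3.4] w 0.0094 j [  1.  11. -20.  -0. -59. -44.]
shift [ 0.004 -0.009 -0.003] turn [-0.965  0.002 -0.002]
```

Call:
send_rows(
  plan=[
    [[0,0,0],[-0.16,0,0]],
    [[0,0,0],[-0.32,0,0]],
    [[0,0,0],[-0.48,0,0]],
    [[0,0,0],[-0.64,0,0]],
    [[0,0,0],[-0.8,0,0]],
  ],
)

```text
time_s: 4.65
tcp_pos: [0.5189, -0.1784, 0.1907]
eef_rot: [49.0, 89.8, 132.8]
contact_force: [-3.0, 2.8, 4.1]
gripper_width: 0.0096
```

```bash
python3 -c "
from h import *
go(.5198,-.179,.190,181)"
```

```text
t 4.65 tcp [ 0.5189 -0.1784  0.1907] yawy 173.9 tilt 0.19 F [-3.   2.8  4.1] w 0.0096 j [  1.  11. -20.  -0. -59.  -7.]
shift [ 0.005 -0.007 -0.004] turn [-0.158  0.003 -0.003]
```

Call:
send_rows(
  plan=[
    [[0,0,0],[-0.1,0,0]],
    [[0,0,0],[-0.16,0,0]],
    [[0,0,0],[-0.16,0,0]],
    [[0,0,0],[-0.16,0,0]],
    [[0,0,0],[-0.16,0,0]],
  ],
)

```text
time_s: 5.15
tcp_pos: [0.5187, -0.1783, 0.1908]
eef_rot: [44.6, 89.8, 135.6]
contact_force: [-1.9, 0.9, 2.6]
gripper_width: 0.0101
```

Call:
send_rows(
  plan=[
    [[0,0,0],[0,0,0]],
    [[0,0,0],[0,0,0]],
    [[0,0,0],[0,0,0]],
    [[0,0,0],[0,0,0]],
    [[0,0,0],[0,0,0]],
  ],
  jaw=0.1,
)

```text
time_s: 5.65
tcp_pos: [0.5187, -0.1783, 0.1907]
eef_rot: [44.6, 89.8, 135.6]
contact_force: [-0.3, -0.9, -0.3]
gripper_width: 0.0438
```

Call:
send_rows(
  plan=[
    [[-0.1,0,0],[0,0,0]],
    [[-0.2,0,0],[0,0,0]],
    [[-0.3,0,0],[0,0,0]],
    [[-0.35,0,0],[0,0,0]],
    [[-0.35,0,0],[0,0,0]],
  ],
)

```text
time_s: 6.15
tcp_pos: [0.5194, -0.1785, 0.2441]
eef_rot: [12.3, 89.9, 103.3]
contact_force: [0.4, -0.3, -0.3]
gripper_width: 0.0482
```

```bash
python3 -c "
from h import *
for n in ['scene','side']: geo(cloud(r.capture(n)))
go(.5183,-.0393,.24,255.5)"
```

```text
plate [ 519.7 -108. ] [113.3 221.6] 0.3 0.1634
166 rect [519.8 -37.7] [11.7 35.6] 73.9 pca yaw 163.4 z 0.191
81 rect [519.3 -37.5] [11.3 34.8] 75.0 pca yaw 166.3 z 0.191
148 rect [ 521.  -177.8] [37.3 12.8] 89.8 pca yaw 93.3 z 0.19
69 rect [ 521.6 -177.3] [11.8 35.8] 4.3 pca yaw 91.5 z 0.19
plate [ 518.3 -109.6] [110.6 221.3] 0.7 0.1647
81 rect [514.1 -43.3] [ 3.7 24.7] 75.7 pca yaw 165.3 z 0.183
397 rect [ 519.1 -179.9] [10.8 36.6] 1.4 pca yaw 94.2 z 0.192
227 rect [ 519.1 -179.7] [10.7 36.4] 1.3 pca yaw 91.5 z 0.192
t 6.25 tcp [ 0.5186 -0.1783  0.2426] yawy -179.0 tilt 0.24 F [-0.3 -1.4  0. ] w 0.0482 j [  1.   9. -15.  -0. -66.  -0.]
shift [ 0.02  -0.014  0.927] turn [-1.656e+00  6.000e-03 -1.000e-03]
```

The right wing is now within about 1° of the marks. Next is the left one.

Call:
send_rows(
  plan=[
    [[0,0,0.2],[-0.18,0,0]],
    [[0,0,0.4],[-0.36,0,0]],
    [[0,0,0.65],[-0.54,0,0]],
    [[0,-0.01,0.93],[-0.72,0,0]],
    [[0,-0.01,0.93],[-0.9,0,0]],
  ],
)

```text
time_s: 6.75
tcp_pos: [0.5175, -0.0354, 0.2422]
eef_rot: [8.2, 89.7, 140.2]
contact_force: [-0.7, -0.8, 0.4]
gripper_width: 0.0479
```

```bash
python3 -c "
from h import *
go(.5183,-.0388,.24,255.5)"
```

```text
t 6.75 tcp [ 0.5175 -0.0354  0.2422] yawy -138.0 tilt 0.29 F [-0.7 -0.8  0.4] w 0.0479 j [ 18.   6. -19.  -0. -65.  25.]
shift [ 0.014  0.011 -0.021] turn [-0.744  0.006  0.001]
```

Call:
send_rows(
  plan=[
    [[0,0.011,-0.021],[-0.18,0,0]],
    [[0,0.011,-0.021],[-0.36,0,0]],
    [[0,0.011,-0.021],[-0.54,0,0]],
    [[0,0.011,-0.021],[-0.744,0.006,0]],
    [[0,0.011,-0.021],[-0.744,0.006,0]],
  ],
)

```text
time_s: 7.25
tcp_pos: [0.5179, -0.0388, 0.2412]
eef_rot: [-5.7, 89.9, 159.9]
contact_force: [-0.5, -0.1, -0.5]
gripper_width: 0.0483
```

```bash
python3 -c "
from h import *
p=r.capture('wrist');save(p,'w2.png')
go(.5185,-.0388,.190,255.5)"
```

```text
t 7.3 tcp [ 0.5179 -0.0388  0.2414] yawy -104.6 tilt 0.08 F [-0.6 -0.8 -0.5] w 0.0481 j [ 17.   6. -19.  -0. -65.  58.]
shift [ 0.342 -0.001 -0.004] turn [-0.002  0.002  0.   ]
```

View pics/w2.png

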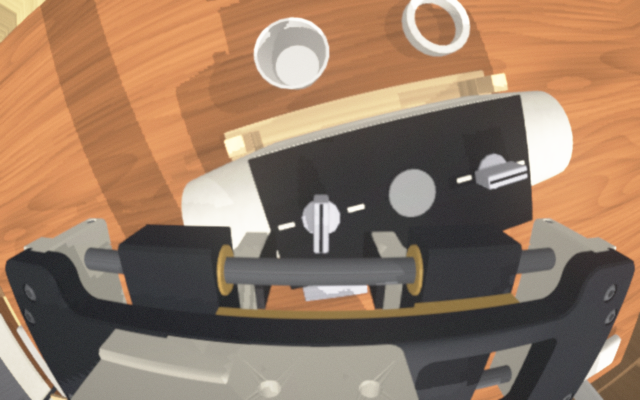

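The left wing is at (320, 222), centred and square between the jaws. Its marks are at (286, 226) and (355, 208). The right wing at (500, 175) lies along its marks.

Call:
send_rows(
  plan=[
    [[0.12,0,0],[0,0,0]],
    [[0.24,0,0],[0,0,0]],
    [[0.34,0,-0.003],[0,0,0]],
    [[0.34,0,-0.003],[0,0,0]],
    [[0.34,0,-0.003],[0,0,0]],
  ],
)

```text
time_s: 7.8
tcp_pos: [0.5183, -0.039, 0.1904]
eef_rot: [9.7, 89.9, 175.0]
contact_force: [0.2, -0.3, 0.8]
gripper_width: 0.0477
```

Call:
send_rows(
  plan=[
    [[0,0,0],[0,0,0]],
    [[0,0,0],[0,0,0]],
    [[0,0,0],[0,0,0]],
    [[0,0,0],[0,0,0]],
    [[0,0,0],[0,0,0]],
  ],
  jaw=-1,
)

```text
time_s: 8.3
tcp_pos: [0.5183, -0.0391, 0.1906]
eef_rot: [6.6, 89.9, 171.8]
contact_force: [0.2, 0.2, -0.3]
gripper_width: 0.0134
```

Call:
send_rows(
  plan=[
    [[0,0,0],[0,0,0]],
    [[0,0,0],[0,0,0]],
    [[0,0,0],[0.15,0,0]],
    [[0,0,0],[0.3,0,0]],
    [[0,0,0],[0.45,0,0]],
  ],
)

```text
time_s: 8.8
tcp_pos: [0.5179, -0.0401, 0.1906]
eef_rot: [62.6, 89.8, -152.7]
contact_force: [-0.6, -6.8, 0.9]
gripper_width: 0.0101
```

```bash
python3 -c "
from h import *
go(.5185,-.0388,.190,181)"
```

```text
t 8.8 tcp [ 0.5179 -0.0401  0.1906] yawy -125.3 tilt 0.17 F [-0.6 -6.8  0.9] w 0.0101 j [ 17.   9. -23.   0. -58.  37.]
shift [ 0.004 -0.009  0.002] turn [ 1.194  0.    -0.004]
```

Call:
send_rows(
  plan=[
    [[0,0,0],[0.16,0,0]],
    [[0,0,0],[0.32,0,0]],
    [[0,0,0],[0.48,0,0]],
    [[0,0,0],[0.64,0,0]],
    [[0,0,0],[0.8,0,0]],
  ],
)

```text
time_s: 9.3
tcp_pos: [0.5172, -0.0407, 0.1905]
eef_rot: [100.8, 89.7, -150.7]
contact_force: [-2.4, -3.8, 1.4]
gripper_width: 0.0098
```

```bash
python3 -c "
from h import *
go(.5185,-.0388,.190,181)"
```

```text
t 9.3 tcp [ 0.5172 -0.0407  0.1905] yawy -161.6 tilt 0.27 F [-2.4 -3.8  1.4] w 0.0098 j [ 17.   9. -23.   0. -58.   1.]
shift [ 0.003 -0.012  0.009] turn [ 0.387 -0.002 -0.006]
```

Call:
send_rows(
  plan=[
    [[0,0,0],[0.16,0,0]],
    [[0,0,0],[0.3,0,0]],
    [[0,0,0],[0.387,0,0]],
    [[0,0,0],[0.387,0,0]],
    [[0,0,0],[0.387,0,0]],
  ],
)

```text
time_s: 9.8
tcp_pos: [0.5167, -0.0408, 0.1905]
eef_rot: [115.3, 89.7, -153.5]
contact_force: [-3.5, -1.1, 2.2]
gripper_width: 0.01
```

Call:
send_rows(
  plan=[
    [[0,0,0],[0,0,0]],
    [[0,0,0],[0,0,0]],
    [[0,0,0],[0,0,0]],
    [[0,0,0],[0,0,0]],
    [[0,0,0],[0,0,0]],
  ],
  jaw=0.1,
)

```text
time_s: 10.3
tcp_pos: [0.5169, -0.0407, 0.1905]
eef_rot: [115.2, 89.7, -153.7]
contact_force: [-0.2, 0.4, 0.6]
gripper_width: 0.0438
```

Call:
send_rows(
  plan=[
    [[-0.1,0,0],[0,0,0]],
    [[-0.2,0,0],[0,0,0]],
    [[-0.3,0,0],[0,0,0]],
    [[-0.35,0,0],[0,0,0]],
    [[-0.35,0,0],[0,0,0]],
  ],
)

```text
time_s: 10.8
tcp_pos: [0.5177, -0.0404, 0.2439]
eef_rot: [122.6, 89.8, -146.2]
contact_force: [-0.3, 0.8, -0.6]
gripper_width: 0.0483
```

```bash
python3 -c "
from h import *
p=r.capture('scene');geo(cloud(p));geo(cloud(r.capture('side')))
cv2.imwrite('pics/s2.png',cv2.resize(p['color'][60:220,150:390],(720,480))[:,:,::-1])
go(.5188,-.1087,.24,181)"
```

```text
plate [ 520.6 -108.5] [112.3 221.8] 1.5 0.1635
166 rect [519.4 -37.9] [11.9 35.7] 1.8 pca yaw 91.9 z 0.19
79 rect [519. -38.] [35.  11.4] 88.7 pca yaw 90.6 z 0.19
145 rect [ 521.8 -178. ] [12.6 37.6] 3.6 pca yaw 94.0 z 0.19
70 rect [ 521.8 -178.6] [11.3 36.5] 0.9 pca yaw 92.1 z 0.19
plate [ 518.4 -109.5] [110.8 222. ] 0.7 0.1647
233 rect [516.9 -39.9] [10.3 37.2] 1.7 pca yaw 94.6 z 0.191
129 rect [516.9 -40.2] [10.2 36.3] 1.9 pca yaw 92.1 z 0.191
396 rect [ 518.6 -180.2] [10.7 36.5] 0.9 pca yaw 94.2 z 0.191
232 rect [ 519.  -180.1] [10.1 36.5] 1.1 pca yaw 92.1 z 0.191
t 10.9 tcp [ 0.5168 -0.0405  0.2425] yawy -178.9 tilt 0.32 F [-0.2 -1.5 -0.7] w 0.048 j [ 17.   6. -19.   0. -65. -16.]
shift [ 0.018 -0.004 -0.455] turn [ 0.003 -0.003 -0.007]
```

View pics/s2.png

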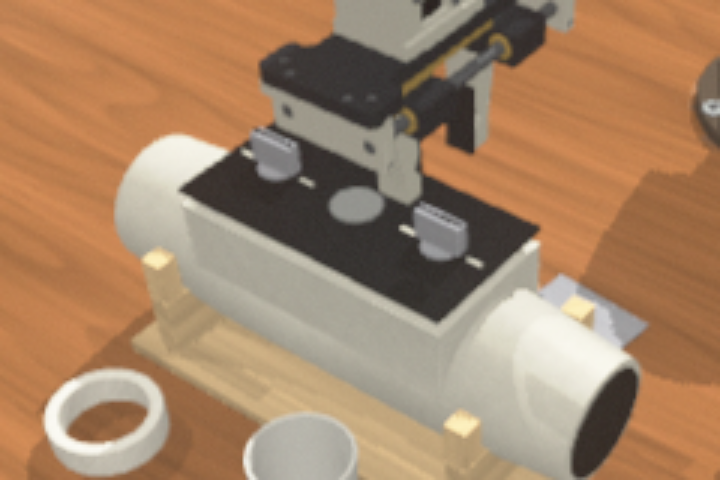

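Both wings point along their white marks: the left at (440, 230), the right at (275, 155). The hatch is still up. Moving over the pad with the fingers shut.

Call:
send_rows(
  plan=[
    [[0,0,-0.15],[0,0,0]],
    [[0,0,-0.3],[0,0,0]],
    [[0.05,0,-0.455],[0,0,-0.007]],
    [[0.1,-0.004,-0.455],[0,0,-0.007]],
    [[0.15,-0.004,-0.455],[0,0,-0.007]],
  ],
  jaw=-1,
)

```text
time_s: 11.4
tcp_pos: [0.5182, -0.1092, 0.2188]
eef_rot: [148.5, 89.9, -120.5]
contact_force: [0.2, -0.1, 0.1]
gripper_width: 0.0136
```

Call:
send_rows(
  plan=[
    [[0,0,0],[0,0,0]],
    [[0,0,0],[0,0,0]],
    [[0.05,0,0],[0,0,0]],
    [[0.1,0,0],[0,0,0]],
    [[0.13,0,0],[0,0,0]],
  ],
)

```text
time_s: 11.9
tcp_pos: [0.5178, -0.1089, 0.1984]
eef_rot: [133.0, 89.8, -135.9]
contact_force: [-0.5, -0.3, 1.0]
gripper_width: 0.0002
```

```bash
python3 -c "
from h import *
go(.5188,-.1087,.187,181)"
```

```text
t 11.9 tcp [ 0.5178 -0.1089  0.1984] yawy -178.9 tilt 0.16 F [-0.5 -0.3  1. ] w 0.0002 j [  9.   9. -22.   0. -60.  -8.]
shift [ 0.076 -0.007  0.001] turn [ 0.002 -0.002 -0.003]
```

Call:
send_rows(
  plan=[
    [[0.04,0,0],[0,0,0]],
    [[0.08,-0.005,0],[0,0,0]],
    [[0.1,-0.005,0],[0,0,0]],
    [[0.12,-0.005,0],[0,0,0]],
    [[0.14,-0.005,0],[0,0,0]],
  ],
)

```text
time_s: 12.4
tcp_pos: [0.5185, -0.1089, 0.1777]
eef_rot: [134.0, 89.8, -134.9]
contact_force: [-3.2, 2.3, 7.1]
gripper_width: 0.0005
```

Call:
send_rows(
  plan=[
    [[0.005,0,0],[0,0,0]],
    [[0.01,0,0],[0,0,0]],
    [[0.015,0,0],[0,0,0]],
    [[0.02,0,0],[0,0,0]],
    [[0.02,0,0],[0,0,0]],
  ],
)

```text
time_s: 12.9
tcp_pos: [0.5185, -0.1089, 0.1754]
eef_rot: [142.7, 89.9, -126.2]
contact_force: [-3.9, 1.5, 7.2]
gripper_width: 0.0004
```

Call:
send_rows(
  plan=[
    [[0.01,0,0],[0,0,0]],
    [[0.02,0,0],[0,0,0]],
    [[0.03,0,0],[0,0,0]],
    [[0.03,0,0],[0,0,0]],
    [[0.03,0,0],[0,0,0]],
  ],
)

```text
time_s: 13.4
tcp_pos: [0.5185, -0.109, 0.175]
eef_rot: [-163.6, 89.8, -72.4]
contact_force: [-14.7, 7.7, 35.9]
gripper_width: -0.0001
```

```bash
python3 -c "
from h import *
for n in ['scene','side']: geo(cloud(r.capture(n))-[0,0,-.01])
go(.5188,-.1087,.175,181)"
```

```text
plate [ 519.8 -107.6] [113.2 220.2] 0.6 0.1633
163 rect [519.  -37.3] [12.5 36.3] 2.8 pca yaw 92.8 z 0.19
82 rect [519.  -37.9] [12.5 35.1] 2.8 pca yaw 90.2 z 0.19
plate [ 518.5 -109.8] [110.9 221.1] 0.7 0.1646
8 rect [513.7 -55. ] [2.3 6.9] 6.5 pca yaw 101.5 z 0.178
377 rect [ 518.9 -179.7] [10.6 36.9] 1.0 pca yaw 93.6 z 0.191
219 rect [ 518.9 -179.8] [10.5 36.7] 0.8 pca yaw 91.1 z 0.191
t 13.5 tcp [ 0.5185 -0.1089  0.175 ] yawy -178.8 tilt 0.15 F [-15.2   6.9  37.4] w 0.0004 j [  9.  10. -23.   0. -56.  -8.]
shift [-0.    -0.002  0.001] turn [ 0.003 -0.003  0.001]
```

The hatch is home: it has dropped 10 mm to the hard stop. The push is 37 N, more than needed, so I'll ease it off.

Call:
send_rows(
  plan=[
    [[0.022,0,0],[0,0,0]],
    [[0.017,0,0],[0,0,0]],
    [[0.017,0,0],[0,0,0]],
    [[0.017,0,0],[0,0,0]],
    [[0.017,0,0],[0,0,0]],
  ],
)

```text
time_s: 14.0
tcp_pos: [0.5185, -0.1089, 0.1751]
eef_rot: [-142.0, 89.8, -50.8]
contact_force: [-11.0, 5.6, 24.4]
gripper_width: 0.0005
```

```bash
python3 -c "
from h import *
for n in ['scene','side']: geo(cloud(r.capture(n))-[0,0,-.01])
go(.5188,-.1087,.175,181)
s=r.get_state(); F=s['contact_force'][2]
if 14<F<36 and s['tcp_pos'][2]<.1765: print('closing',r.close_job())"
```

```text
plate [ 519.9 -108.6] [112.5 222.6] 1.2 0.1633
162 rect [519.8 -38.2] [37.4 11.6] 89.9 pca yaw 92.7 z 0.191
82 rect [519.5 -38.7] [36.5 11.1] 89.9 pca yaw 91.7 z 0.191
plate [ 518.4 -110.3] [111.  220.9] 0.8 0.1647
8 rect [513.9 -55. ] [2.4 6.6] 4.7 pca yaw 101.8 z 0.178
384 rect [ 518.9 -180.2] [10.8 36.2] 0.9 pca yaw 93.8 z 0.192
223 rect [ 519. -180.] [10.5 35.7] 0.9 pca yaw 91.9 z 0.192
t 14.1 tcp [ 0.5185 -0.1089  0.1752] yawy -178.8 tilt 0.21 F [-11.1   5.2  23.9] w 0.0004 j [  9.  10. -23.   0. -56.  -8.]
shift [ 0.001 -0.002  0.002] turn [ 0.004 -0.004  0.003]
the job is handed in; nothing more can be done
closing None
```

I turned both fasteners until their wings lined up with the white marks, right one first, with the hatch still up on its springs. Then I pressed the hatch home with the shut fingers on the pad and handed the job in at about 14 s while still holding it.

**Last checks:**
- **Alignment:** both wings measured within about 2° of the hatch's y axis after release; the limit is 12°.
- **Hatch:** the measured hatch top dropped the full 10 mm, so it is at its hard stop.
- **Push:** the downward force held at about 24 N. It had reached about 37 N a moment earlier, so I eased it off before handing in.
- **Bystanders:** I never moved near the cup, tape or spatula, but did not measure their positions again at the end.

**Disagreements:** with the arm pressing, each camera saw only one wing clearly. The scene camera showed only the left wing and the side camera only the right, apart from 8 stray points I disregarded.

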